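# Unclamp the sample chamber and hold its sprung lid open at 45 degrees

## Robot

A 6-joint arm with a two-finger parallel gripper is mounted at the origin on a cart in front of the work surface, level with it; the furniture and walls round the work are solid. World frame = base frame: x ahead of the robot, y to its left, z up, the work surface at z = 0. Lengths are in m, angles in rad, forces in N, time in s.
With the tool pointing down it reaches from about 0.375 to 0.925 m from the base axis. Payload 5.7 kg.
Tool frame: the origin (TCP) lies at the very end of the fingers, on their centre line; the grasp point (between the pads) lies 19 mm behind it; y points along the fingers, x is the direction in which the jaws open and shut, and the axes are right-handed (so a half turn about y gives the same grasp; the last joint's range is limited). The gripper opens to 85 mm and grips with 20 to 120 N. Pads are 22 mm wide; open, the fingers measure 114 mm over their backs; the gripper's body (76 mm by 85 mm) begins 54 mm behind the grasp point. The pads swing forward as they close: fully open they stand 13 mm farther back than shut.
Start: joints at [1.049, 0.359, 1.51, -0, 1.272, -0.115], TCP at [0.237, 0.551, 0.231] pointing down, gripper open.
Joint ranges: [-2.97, 2.97], [-1.01, 2.36], [0.21, 2.38], [-0.96, 4.11], [0.2, 2.71], [-2.98, 2.98]. Speed limits (rad/s): [2.39, 2.39, 3.14, 3.14, 3.14, 3.14].

## Interface

Orientations are given as a 3x3 rotation matrix whose columns are the frame's x, y, z axes.
In Python, from rig import env gives the robot as it stands. The module is installed in compiled form; this text tells all that it offers.
- The arm moves only by the shell command python3 -m inch 'ROWS' [OPENING] [FORCE]. ROWS is JSON, a list of rows, each a list of 6 numbers: the shift along the world's x, y, z in cm, then the turn, a rotation vector about the world's x, y, z in rad. In form: [[tx, ty, tz, rx, ry, rz], ...]. A call has 1 to 12 rows; each row is the pose to reach, as a shift and turn from the pose commanded when the call began; what a row does not reach only later rows make up. A row lasts 1/12 s, in which the tool goes at most 41.7 mm and 7.16 degrees, less where a joint would pass 70% of its speed; a pose out of reach is approached as far as the arm can. A call with a gripper value outside its range is refused whole. OPENING is the opening in per cent of the stroke, from 0 (shut) to 100 (fully open), set as the call begins (- or left out, the last holds). The fingers move at their own pace and stop on an object; FORCE is the grip in N (left out, the last holds). Time passes only in rows, so rows that repeat a pose let the fingers close. It gives the time, the measured TCP pose, the force and the opening at its end, in the units of the state.
- env.get_obs(): the state, without advancing time (a new reading comes with each control period).
- env.snapshot(name): name is "scene" or "side" or "wrist"; returns the picture (400x640x3 uint8, red, green, blue); there is no depth.
- env.get_calibration(name): a dict with "fovy" (degrees; the focal length in pixels is half the picture's height over the tangent of half this angle, whatever the lens; pixels are square), "cx", "cy" (the principal point, pixels), "rvec" (rotation vector, rad) and "tvec" (3), from world to camera coordinates, as OpenCV has them. Camera axes: x right, y down, z forward; pixel columns grow to the right and rows downward; lengths in m; the calibration is good to about 2 mm. A picture is of the moment at which its call begins: read the wrist's pose just before it. get_calibration takes no time and is no camera call; for the wrist camera it gives the pose at the moment of the call.
- env.hand_in(): hands the job in, once; it reports no verdict.
The state is a dict: "t": time; "q": joint angles; "qvel": joint speeds; "joint_efforts": joint torques, N m; "ee_pos": TCP position; "tcp_rot": TCP orientation; "contact_force": force on the tool from outside, world axes, zero at the start; "moment": the same for the moment, N m; "finger_gap": finger opening in m.
Only numpy, scipy, OpenCV 4.12 (cv2) and the standard library are available. Lean on these libraries where they do the work, as an engineer would, in place of code of your own. Each camera call takes 0.05 s, during which the arm holds its last target. There are 200 camera calls.

## Task

Unlock the small sample chamber: turn the brass hex nut on its front a quarter turn anticlockwise (seen from above), until the dark clamp finger under it is well clear of the lid. Then lift the blue spring-loaded lid by its steel bar handle and hold it steady, open at 45 degrees, so that a colleague can reach the cuvette inside. Finish while still holding it there with the gripper - the lid snaps shut if let go - and leave the other things on the bench where they are.

Things in the scene. Friction and masses are not known exactly. Their poses are not given: they have to be found in the camera images.
- chamber: grey box with a blue lid, 100 x 100 mm, walls 60 mm high, fixed on a black 2 mm bench mat; a grey pedestal (36 mm wide, to 103 mm in front of the centre, 50 mm high) carries the nut. Origin: centre of its underside. Its z is up, +x runs from the clamp-nut side (front) to the hinge side (rear), +y is left seen from the front, where a graduated arc with an orange 45 degree tick stands (58 mm off centre, 60 mm above the hinge line).
- lid_hinge (a point): middle of the lid's hinge line, which runs along the chamber's y, 54 mm to the rear of the chamber's centre and 61.5 mm above its underside. Fixed to the chamber.
- lid_handle (a point): middle of the steel bar handle on the lid: round, 12 mm thick, parallel to the hinge, 56 mm clear between its posts, centre line 41 mm above the lid. Lid shut: 54 mm in front of the hinge line, 48 mm above it, 87 mm behind the nut axis; moves with the lid on a 72 mm radius, up and to the rear. The bar can turn between the fingers, so the gripper may stay pointing down.
- lid (a joint): opening angle of the lid, rad: 0 shut, 0.785 = 45 degrees, 1.7 its stop. Lid 104 x 104 x 8 mm, 0.18 to 0.35 kg, pulled shut by a spring and its weight: about 5 N at the handle. The clamp finger blocks it until the nut stands at about 0.8 rad.
- clamp_nut (a joint): angle of the nut, rad: 0 when the clamp finger points straight at the hinge over the lid, growing anticlockwise seen from above; stop at 1.9. It starts within 0.2 of 0, is clear of the lid from about 0.8, well clear past 1.2, and stays where it is left (friction 0.06 N m). It turns on a fixed upright axis and does not rise.
- nut_grip (a point): on the nut's upright axis, 12 mm below its top: a good height to grip. Brass hexagon, 24 mm across flats, 30 mm high, underside 10 mm above the lid; one pair of flats faces along the clamp finger (point x axis), the others at 60 and 120 degrees to it. The finger is 13 mm wide, 7 mm thick, 1 mm over the lid, reaches 43 mm from the axis and overlaps the lid by 8 mm.
- tape_roll: yellow masking tape roll lying flat, 61 mm across, 18 mm high; a bystander, loose. Origin: centre of underside.
- vial: glass vial with a black cap, 22 mm across, 52 mm high; a bystander, loose. Origin: centre of underside.
- lens_tube: black lens tube, 30 mm across, 25 mm high; a bystander, loose. Origin: centre of underside.
- usb_stick: black memory stick, 17 x 52 x 8 mm; a bystander, loose. Origin: centre of underside.

How it is judged:
By the outcome, as a careful person would: the job done as asked, in the order asked, and still so for the second after the job is handed in, while the arm keeps its last pose, push and grip.
It also fails if it takes over 40 s, if anything falls off the work surface, if the arm or the gripper's body presses on something with over 40 N, if the wrist force passes 120 N, or if a joint passes its speed limit or range.

## Working session

There is one attempt and no reset: what is moved stays moved. The work goes in short steps, Python scripts to look and compute and a shell command to move; the robot and the scene stay as the last step left them, time stands still between calls to the robot, and variables do not carry over. Pictures are saved under pics/ and viewed, about 8 in all and at most 12, crops included, and the job is handed in when it is done.

```bash
mkdir -p pics; cat > h.py <<'E'
import numpy as np, cv2
from rig import env
def cal(n):
    c=env.get_calibration(n); f=200/np.tan(np.radians(c["fovy"])/2)
    K=np.array([[f,0,c["cx"]],[0,f,c["cy"]],[0,0,1]]); return K,np.array(c["rvec"],float),np.array(c["tvec"],float)
def proj(n,P,C=None):
    K,r,t=C or cal(n); return cv2.projectPoints(np.atleast_2d(np.array(P,float)),r,t,K,None)[0][:,0]
def onz(n,uv,z,C=None):
    K,r,t=C or cal(n); R=cv2.Rodrigues(r)[0]; c=-R.T@t; d=R.T@np.linalg.inv(K)@np.array([*uv,1.]); return c+d*(z-c[2])/d[2]
def snap(n,f,crop=None,s=1):
    im=env.snapshot(n)[:,:,::-1]
    if crop: x0,y0,x1,y1=crop; im=im[y0:y1,x0:x1]
    cv2.imwrite("pics/"+f,cv2.resize(im,None,fx=s,fy=s,interpolation=cv2.INTER_CUBIC))
E
python3 - <<'E'
from h import *
for n in("scene","side"): snap(n,n+"0.png"); K,r,t=cal(n); print(n,K[0,0],-cv2.Rodrigues(r)[0].T@t)
o=env.get_obs(); print(o)
a=cv2.imread("pics/scene0.png");b=cv2.imread("pics/side0.png")
E
```

```text
scene 484.0674067422202 [ 0.06431907 -0.17929398  0.61468767]
side 381.5058896157002 [ 0.48271142 -0.28757289  0.67597198]
{'t': 0.1, 'q': array([ 1.04889109e+00,  3.59461620e-01,  1.51129210e+00, -2.75055340e-06,
        1.27247822e+00, -1.15089887e-01]), 'qvel': array([ 0.00135828, -0.00228969, -0.0022587 , -0.00021417, -0.0001463 ,
       -0.00051697]), 'joint_efforts': array([-1.07546939e-04, -5.28654063e+01, -2.79350102e+01, -6.10097700e-06,
        4.98982685e-03,  5.29393958e-06]), 'ee_pos': array([0.23712093, 0.55052015, 0.23053279]), 'tcp_rot': array([[ 3.95685194e-01, -8.14958415e-04, -9.18385847e-01],
       [ 9.18384764e-01, -1.42235990e-03,  3.95685989e-01],
       [-1.62874282e-03, -9.99998656e-01,  1.85638641e-04]]), 'contact_force': array([-0.03098829, -0.18701138,  0.07441566]), 'moment': array([-0.00886365, -0.00703395, -0.00256734]), 'finger_gap': 0.0854704160180425}
```

View pics/scene0.png

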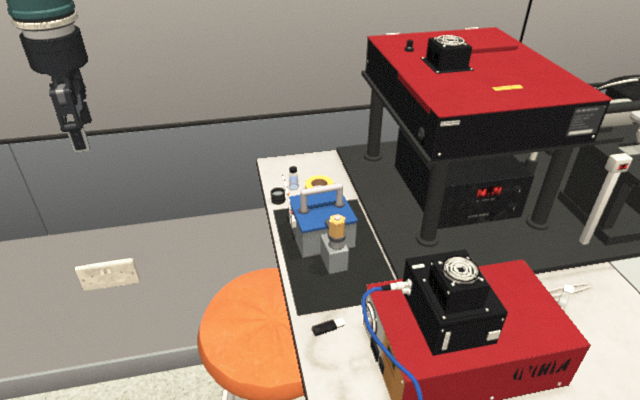

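View pics/side0.png

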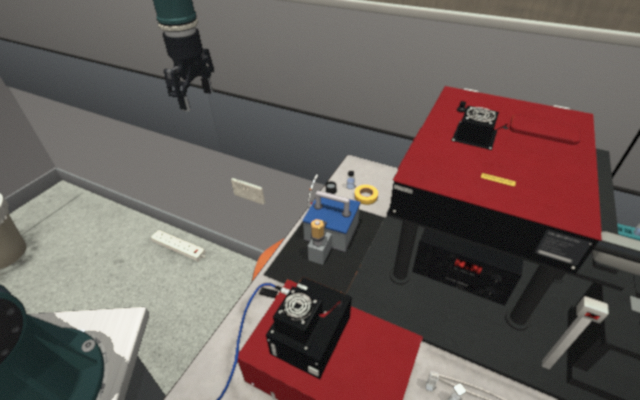

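The scene picture shows the chamber at about (325,225), the nut at (337,227), the handle at (322,192), the vial at (293,178), the tape at (320,184), the lens tube at (278,196) and the USB stick at (325,327). The side picture shows the chamber at (330,220) and the nut at (318,230). I'll enlarge both.

```bash
python3 - <<'E'
import cv2,numpy as np
a=cv2.imread("pics/scene0.png")[155:285,255:385];b=cv2.imread("pics/side0.png")[165:275,280:390]
f=lambda i,s:cv2.resize(i,None,fx=s,fy=s,interpolation=cv2.INTER_CUBIC)
a=f(a,4.5)[:585];b=f(b,5)
def grid(i,x0,y0,s):
    for k in range(0,200,10):
        X=int(k*s)
        if X<i.shape[1]: cv2.putText(i,str(x0+k),(X,8),0,.3,(0,255,255),1); cv2.line(i,(X,10),(X,16),(0,255,255),1)
        if X<i.shape[0]: cv2.putText(i,str(y0+k),(0,X+4),0,.3,(0,255,255),1)
    return i
cv2.imwrite("pics/a.png",grid(a,255,155,4.5));cv2.imwrite("pics/b.png",grid(b,280,165,5))
E
```

```text
(no output)
```

View pics/a.png

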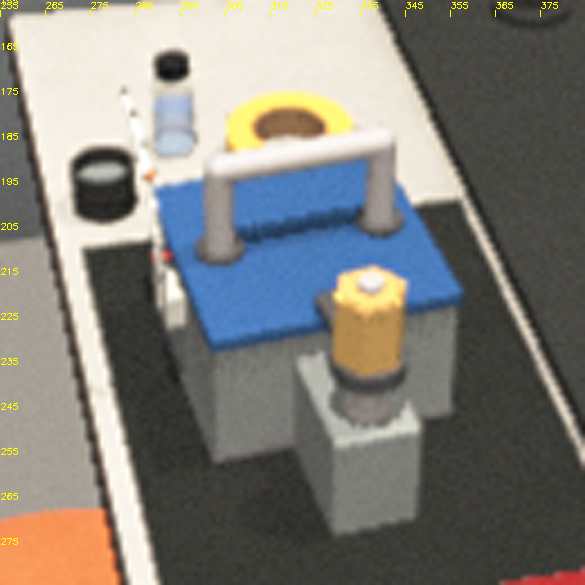

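View pics/b.png

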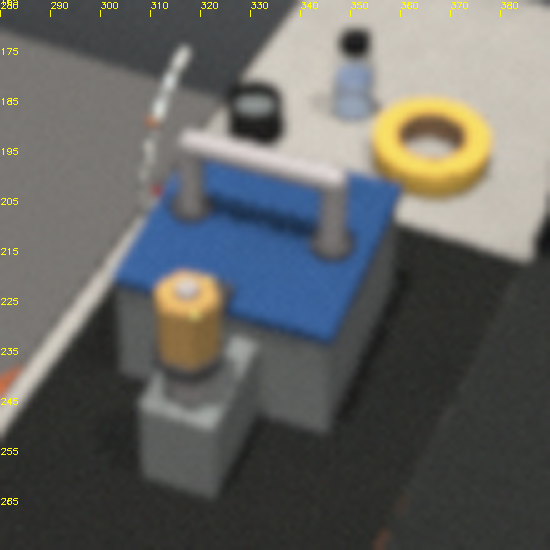

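```bash
cat > fit.py <<'E'
from h import *
from scipy.optimize import least_squares
A=[((371,283),(-87,0,108.5)),((217,347),(-52,52,60.5)),((460,298),(-52,-52,60.5)),((298,154),(0,0,109.5)),((332,443),(-103,18,50)),((422,424),(-103,-18,50)),((335,535),(-103,18,0)),((415,517),(-103,-18,0)),((217,461),(-50,50,0)),((157,188),(52,52,68.5))]
B=[((186,288),(-87,0,108.5)),((117,282),(-52,52,60.5)),((330,342),(-52,-52,60.5)),((402,187),(52,-52,68.5)),((264,159),(0,0,109.5)),((142,405),(-103,18,50)),((217,430),(-103,-18,50)),((140,475),(-103,18,0)),((217,497),(-103,-18,0)),((330,432),(-50,-50,0))]
ua=np.array([((x+.5)/4.5-.5+255,(y+.5)/4.5-.5+155) for (x,y),_ in A]);ub=np.array([((x+.5)/5-.5+280,(y+.5)/5-.5+165) for (x,y),_ in B])
pa=np.array([p for _,p in A])/1e3;pb=np.array([p for _,p in B])/1e3
ca,cb=cal("scene"),cal("side")
def W(p,v):
    c,s=np.cos(v[3]),np.sin(v[3]); return p@np.array([[c,s,0],[-s,c,0],[0,0,1]])+v[:3]
ra=lambda v:proj("",W(pa,v),ca)-ua
rb=lambda v:proj("",W(pb,v),cb)-ub
if __name__=="__main__":
    for nm,f in(("both",lambda v:np.r_[ra(v).ravel(),rb(v).ravel()]),("scene",lambda v:ra(v).ravel()),("side",lambda v:rb(v).ravel())):
        s=least_squares(f,[.4,.5,.002,1.5],loss="soft_l1"); v=s.x
        print(nm,v.round(4),"nut",W(np.array([[-.087,0,.0965]]),v).round(4),"handle",W(np.array([[0,0,.1095]]),v).round(4))
        print(f(v).reshape(-1,2).round(1).tolist())
    for n,c,uv,z in(("lens",ca,(278,197),.012),("vialcap",ca,(293,170),.05),("tape",cb,(366,194),.01),("usb",ca,(325,327),.005)): print(n,onz("",uv,z,c).round(3))
E
python3 fit.py
```

```text
both [0.542  0.3373 0.0016 1.1248] nut [[0.5045 0.2588 0.0981]] handle [[0.542  0.3373 0.1111]]
[[-0.3, 0.7], [-1.5, 1.0], [0.6, 1.2], [0.6, -0.6], [0.3, -0.3], [0.4, -0.2], [-0.8, 0.2], [0.8, 0.0], [-0.2, 0.0], [-2.5, -1.3], [0.7, 0.7], [-0.6, 0.3], [0.7, 0.9], [1.0, -1.2], [0.1, -0.2], [-0.6, -0.8], [-0.0, -1.1], [0.5, -0.0], [0.1, 0.3], [-0.8, 0.1]]
scene [ 0.5496  0.3445 -0.0076  1.1211] nut [[0.5118 0.2661 0.0889]] handle [[0.5496 0.3445 0.1019]]
[[-0.4, 1.0], [-0.9, 1.0], [0.4, 1.5], [0.9, 0.2], [0.4, -0.6], [0.2, -0.3], [-0.7, -0.4], [0.6, -0.4], [0.4, -0.3], [-1.5, -0.8]]
side [ 0.542   0.342  -0.0038  1.1261] nut [[0.5045 0.2634 0.0927]] handle [[0.542  0.342  0.1057]]
[[0.7, 0.9], [-0.6, 0.5], [0.4, 0.9], [0.5, -0.9], [-0.1, 0.2], [-0.6, -0.8], [-0.1, -1.1], [0.6, -0.1], [0.1, 0.2], [-1.0, 0.0]]
lens [0.547 0.476 0.012]
vialcap [0.6   0.489 0.05 ]
tape [0.641 0.451 0.01 ]
usb [0.397 0.17  0.005]
```

```bash
python3 - <<'E'
from h import *
ca,cb=cal("scene"),cal("side")
P=lambda c:c[0]@np.c_[cv2.Rodrigues(c[1])[0],c[2]]
for n,a,b in(("small fan top",(462,270),(299,306)),("big box near-left top corner",(368,38),(445,88)),("big fan top",(451,41),(482,114)),("big box front-left bottom/ front corner top",(433,140),(393,186)),("knob",(410,44),(462,106))):
    X=cv2.triangulatePoints(P(ca),P(cb),np.array(a,float),np.array(b,float)); X=(X[:3]/X[3]).T; print(n,X.round(3),(proj("",X,ca)-a).round(1))
print("posts",onz("",(430,240),0,ca).round(3),onz("",(373,157),0,ca).round(3))
o=env.get_obs();print(o["ee_pos"])
E
```

```text
small fan top [[0.466 0.009 0.204]] [[-0.1 -0.3]]
big box near-left top corner [[0.803 0.484 0.285]] [[0. 0.]]
big fan top [[0.798 0.286 0.331]] [[-0.2 -0.5]]
big box front-left bottom/ front corner top [[0.629 0.185 0.249]] [[-1.7 -4.4]]
knob [[0.8   0.374 0.302]] [[0.1 0.2]]
posts [0.687 0.188 0.   ] [0.826 0.463 0.   ]
[0.23712093 0.55052015 0.23053279]
```

```bash
python3 -m inch '[[1.5,-1.6,0,0,0,-0.06],[4,-4.3,0,0,0,-0.17],[6.7,-7.2,0,0,0,-0.28],[9.4,-10.2,0,0,0,-0.39],[12.1,-13.2,0,0,0,-0.5],[14.8,-16.2,0,0,0,-0.61],[17.5,-19.2,0,0,0,-0.72],[20.2,-22.1,0,0,0,-0.83],[22.9,-25,0,0,0,-0.94],[25.2,-27.5,0,0,0,-1.03],[26.4,-28.8,0,0,0,-1.08],[26.7,-29.2,0,0,0,-1.09]]' 60 && python3 -m inch '[[0,0,0,0,0,0],[0,0,0,0,0,0]]' && python3 - <<'E'
from h import *
C=cal("wrist"); snap("wrist","w1.png")
v=np.array([.542,.3373,.002,1.1248])
import fit
for n,p in(("nut top",(-87,0,108.5)),("handle",(0,0,109.5)),("FL",(-52,52,68.5)),("FR",(-52,-52,68.5))): print(n,proj("",fit.W(np.array([p])/1e3,v),C).round(0))
R=cv2.Rodrigues(C[1])[0];print("cam",-R.T@C[2],R[2]); print(env.get_obs()["q"].round(3))
E
```

```text
t: 1.1
ee_pos: [0.5066, 0.2564, 0.2309]
tcp_rot: [[0.998, 0.0, -0.068], [0.068, -0.001, 0.998], [0.0, -1.0, -0.001]]
contact_force: [-0.7, -0.6, -0.4]
finger_gap: 0.0511
t: 1.27
ee_pos: [0.5036, 0.2593, 0.2309]
tcp_rot: [[0.997, -0.001, -0.075], [0.075, 0.0, 0.997], [-0.001, -1.0, 0.0]]
contact_force: [-0.4, 0.1, -0.7]
finger_gap: 0.0511
nut top [[314. 195.]]
handle [[369. 104.]]
FL [[284. 124.]]
FR [[378. 178.]]
cam [0.497452   0.34284706 0.3729737 ] [ 0.023915   -0.32519226 -0.94534547]
[3.540e-01 3.120e-01 1.584e+00 1.000e-03 1.248e+00 2.780e-01]
```

View pics/w1.png

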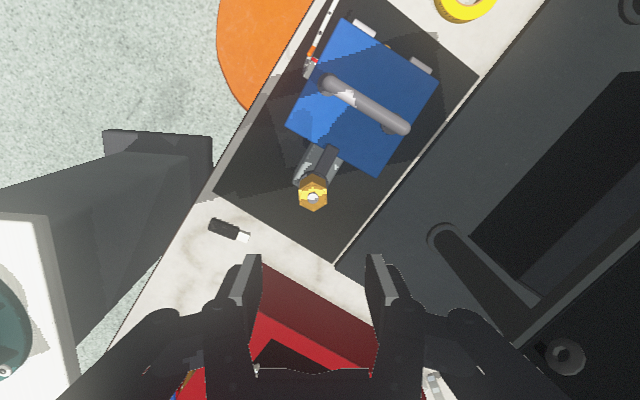

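The wrist view shows the nut top at (313,194) against a predicted (314,195). The handle's middle is at about (366,106) against (369,104), so the fit agrees. I'll enlarge the crop for the nut angle.

```bash
python3 - <<'E'
import cv2
a=cv2.imread("pics/w1.png")[10:220,275:450]
a=cv2.resize(a,None,fx=4,fy=4,interpolation=cv2.INTER_CUBIC)
# nut crop, bigger, left; lid crop right
n=cv2.resize(cv2.imread("pics/w1.png")[140:220,280:360],(560,560),interpolation=cv2.INTER_CUBIC)
cv2.imwrite("pics/w1n.png",n)
E
```

```text
(no output)
```

View pics/w1n.png

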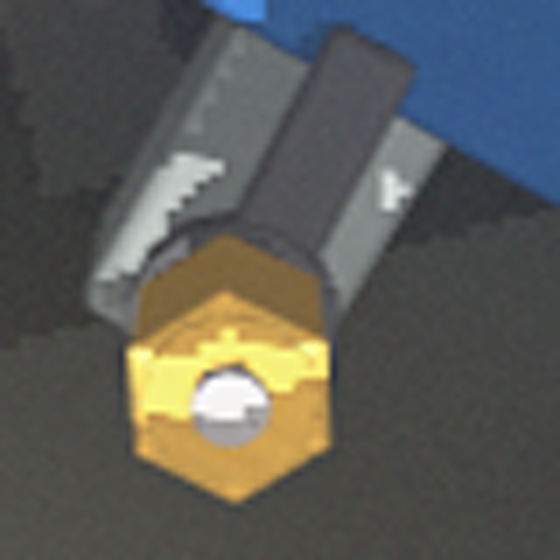

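The nut's top hexagon has corners at crop (228,292), (330,342), (330,446), (236,502), (136,455) and (128,347). The finger's edges run from (340,28) to (245,205) and from (412,75) to (322,250).

```bash
python3 - <<'E'
from h import *
from scipy.optimize import least_squares
C=cal("wrist")
px=lambda p:np.array([(p[0]+.5)/7-.5+280,(p[1]+.5)/7-.5+140])
h=np.array([px(p) for p in[(228,292),(330,342),(330,446),(236,502),(136,455),(128,347)]])
w=np.array([onz("",p,.1105,C)[:2] for p in h]); c=w.mean(0); d=w-c
print("nut centre",c,"corner radii",np.hypot(*d.T).round(4),"(13.9)")
a=np.degrees(np.arctan2(d[:,1],d[:,0]));print("flat normals mod 60",((a-30)%60).round(1), "mean", np.degrees(np.angle(np.exp(6j*np.radians(a-30)).mean()))/6)
for p,q in(((340,28),(245,205)),((412,75),(322,250))):
    A,B=[onz("",px(k),.0785,C) for k in(p,q)]; e=A-B; print("finger dir",np.degrees(np.arctan2(e[1],e[0])))
hd=[onz("",p,.1115,C)[:2] for p in((328,82),(403,130))];print("handle",np.mean(hd,0),np.degrees(np.arctan2(*(hd[0]-hd[1])[::-1]))-90)
o=env.get_obs();R=o["tcp_rot"];print("jaw",np.degrees(np.arctan2(R[1,0],R[0,0])),o["ee_pos"])
E
```

```text
nut centre [0.50301141 0.25746652] corner radii [0.0136 0.0141 0.0138 0.0138 0.0141 0.0143] (13.9)
flat normals mod 60 [6.  5.3 7.4 6.8 6.5 6.8] mean 6.468934346760299
finger dir 66.72880273875798
finger dir 68.39995281498051
handle [0.53959022 0.33535606] 63.660830006465574
jaw 4.332409545357171 [0.50329432 0.25970313 0.23097691]
```

```bash
python3 -m inch '[[0,-0.17,-1,0,0,0.037],[0,-0.17,-3,0,0,0.037],[0,-0.17,-5.5,0,0,0.037],[0,-0.17,-8,0,0,0.037],[0,-0.17,-10.5,0,0,0.037],[0,-0.17,-12.5,0,0,0.037],[0,-0.17,-13.8,0,0,0.037],[0,-0.17,-14.5,0,0,0.037],[0,-0.17,-14.9,0,0,0.037],[0,-0.17,-14.9,0,0,0.037]]' && python3 -m inch '[[0,0,0,0,0,0],[0,0,0,0,0,0],[0,0,0,0,0,0],[0,0,0,0,0,0],[0,0,0,0,0,0],[0,0,0,0,0,0],[0,0,0,0,0,0],[0,0,0,0,0,0]]' 0 50
```

```text
t: 2.15
ee_pos: [0.5036, 0.258, 0.0819]
tcp_rot: [[0.994, -0.001, -0.112], [0.112, -0.0, 0.994], [-0.001, -1.0, -0.0]]
contact_force: [-0.2, -0.1, -0.4]
finger_gap: 0.0513
t: 2.82
ee_pos: [0.5031, 0.2575, 0.0835]
tcp_rot: [[0.994, -0.002, -0.111], [0.111, 0.0, 0.994], [-0.002, -1.0, 0.001]]
contact_force: [-5.6, 0.7, 6.8]
finger_gap: 0.0232
```

```bash
python3 -m inch '[[-0.05,0,0.1,0,0,0.04],[-0.05,0,0.1,0,0,0.12],[-0.05,0,0.1,0,0,0.2],[-0.05,0,0.1,0,0,0.28],[-0.05,0,0.1,0,0,0.36],[-0.05,0,0.1,0,0,0.44],[-0.05,0,0.1,0,0,0.52],[-0.05,0,0.1,0,0,0.6],[-0.05,0,0.1,0,0,0.68],[-0.05,0,0.1,0,0,0.75]]'; python3 - <<'E'
from h import *
print(env.get_obs()["moment"])
E
```

```text
t: 3.65
ee_pos: [0.5029, 0.2575, 0.0836]
tcp_rot: [[0.649, -0.002, -0.761], [0.761, 0.0, 0.649], [-0.001, -1.0, 0.001]]
contact_force: [-2.8, 0.5, -2.3]
finger_gap: 0.023
[ 0.2582604   0.32011491 -0.09987327]
```

```bash
python3 -m inch '[[0,0,0,0,0,0.08],[0,0,0,0,0,0.16],[0,0,0,0,0,0.24],[0,0,0,0,0,0.32],[0,0,0,0,0,0.4],[0,0,0,0,0,0.48],[0,0,0,0,0,0.56],[0,0,0,0,0,0.64],[0,0,0,0,0,0.72],[0,0,0,0,0,0.76],[0,0,0,0,0,0.76]]' && python3 -m inch '[[0,0,0,0,0,0],[0,0,0,0,0,0],[0,0,0,0,0,0],[0,0,0,0,0,0]]' 60 && python3 -m inch '[[0,0,1,0,0,0],[0,0,3,0,0,0],[0,0,5.5,0,0,0],[0,0,8,0,0,0],[0,0,10,0,0,0],[0,0,11,0,0,0],[0,0,11,0,0,0]]' && python3 - <<'E'
from h import *
snap("wrist","w2.png"); o=env.get_obs();R=o["tcp_rot"];print("jaw",np.degrees(np.arctan2(R[1,0],R[0,0])),o["ee_pos"],o["q"].round(2))
E
```

```text
t: 4.57
ee_pos: [0.5027, 0.2572, 0.0835]
tcp_rot: [[-0.051, -0.002, -0.999], [0.999, -0.0, -0.051], [-0.0, -1.0, 0.002]]
contact_force: [-3.6, 1.1, 0.3]
finger_gap: 0.0234
t: 4.9
ee_pos: [0.5047, 0.2575, 0.0838]
tcp_rot: [[-0.05, 0.002, -0.999], [0.999, 0.0, -0.05], [0.0, -1.0, -0.002]]
contact_force: [-0.1, 0.1, -0.6]
finger_gap: 0.0512
t: 5.48
ee_pos: [0.5058, 0.258, 0.1964]
tcp_rot: [[-0.05, 0.005, -0.999], [0.999, 0.002, -0.05], [0.002, -1.0, -0.006]]
contact_force: [0.3, 0.2, 0.1]
finger_gap: 0.0511
jaw 92.86889829010438 [0.50474433 0.2575976  0.19454077] [ 0.35  0.35  1.63 -0.    1.16 -1.27]
```

View pics/w2.png

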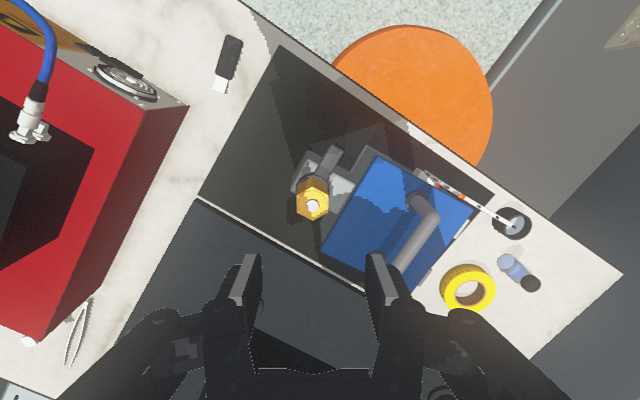

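The finger now lies parallel to the lid's front edge, clear of it, with the nut at (313,200) and the finger tip at (335,150). The bystanders haven't moved. Next I'll move over the handle.

```bash
python3 -m inch '[[0.4,0.9,0,0,0,-0.06],[1.2,2.7,0,0,0,-0.18],[2,4.4,0,0,0,-0.28],[2.8,6.1,0,0,0,-0.39],[3.4,7.5,0,0,0,-0.48],[3.55,7.82,0,0,0,-0.5],[3.55,7.82,0,0,0,-0.5],[3.55,7.82,0,0,0,-0.5],[3.55,7.82,0,0,0,-0.5]]' && python3 - <<'E'
from h import *
o=env.get_obs();R=o["tcp_rot"];print("jaw",np.degrees(np.arctan2(R[1,0],R[0,0])),o["ee_pos"])
C=cal("wrist"); snap("wrist","w3.png",(240,60,440,260),3)
E
```

```text
t: 6.28
ee_pos: [0.5385, 0.3344, 0.1924]
tcp_rot: [[0.433, -0.002, -0.901], [0.901, -0.001, 0.433], [-0.002, -1.0, 0.001]]
contact_force: [0.4, 0.1, 0.2]
finger_gap: 0.0509
jaw 64.31952931173238 [0.53845953 0.33440099 0.19244869]
```

View pics/w3.png

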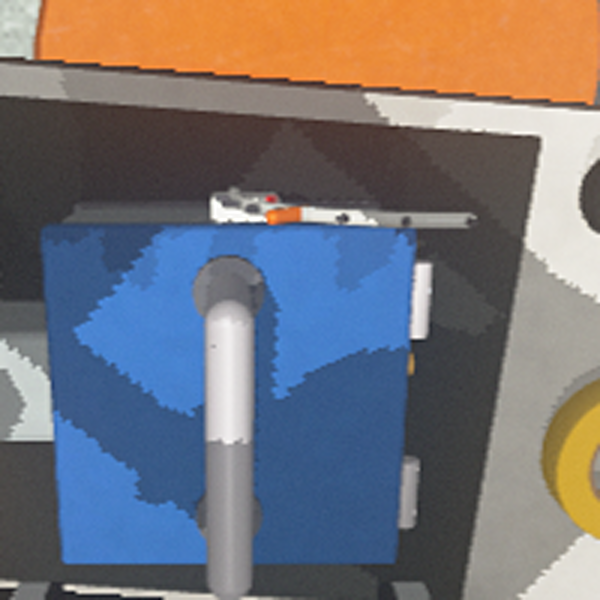

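The bar's axis runs from crop (229,303) to (231,598). The lid's corners are at (42,228), (415,228), (62,563) and (395,563).

```bash
python3 - <<'E'
from h import *
C=cal("wrist")
px=lambda p:np.array([(p[0]+.5)/3-.5+240,(p[1]+.5)/3-.5+60])
L=np.array([onz("",px(p),.0705,C)[:2] for p in[(42,228),(415,228),(395,563),(62,563)]]);print("lid ctr",L.mean(0),"sides",[np.hypot(*(L[i]-L[i-1])).round(4) for i in range(4)])
for i,j in((1,0),(2,3)): e=L[i]-L[j];print("yaw",np.degrees(np.arctan2(e[1],e[0])))
b=[onz("",px(p),.1115,C)[:2] for p in((229,303),(231,598))];e=b[0]-b[1];print("bar",b,np.mean(b,0),np.hypot(*e),np.degrees(np.arctan2(e[1],e[0]))-90)
o=env.get_obs();R=o["tcp_rot"];x,z=R[:2,0],-R[:2,2];print("tool-frame offset of bar mid (jaw axis, along bar) mm",1e3*(np.mean(b,0)-o["ee_pos"][:2])@np.c_[x,[-x[1],x[0]]])
E
```

```text
lid ctr [0.54060645 0.33568589] sides [np.float64(0.102), np.float64(0.102), np.float64(0.1019), np.float64(0.1026)]
yaw 64.33437930612295
yaw 64.36913350222844
bar [array([0.50560889, 0.35225091]), array([0.57702233, 0.31875833])] [0.54131561 0.33550462] 0.07887732447732888 64.87363988282544
tool-frame offset of bar mid (jaw axis, along bar) mm [ 2.12038326 -1.94005083]
```

```bash
python3 -m inch '[[0.25,0.12,-1,0,0,0],[0.25,0.12,-2.5,0,0,0],[0.25,0.12,-4.5,0,0,0],[0.25,0.12,-6.5,0,0,0],[0.25,0.12,-8,0,0,0],[0.25,0.12,-9,0,0,0],[0.25,0.12,-9.6,0,0,0],[0.25,0.12,-9.8,0,0,0],[0.25,0.12,-9.8,0,0,0]]' && python3 -m inch '[[0,0,0,0,0,0],[0,0,0,0,0,0],[0,0,0,0,0,0],[0,0,0,0,0,0],[0,0,0,0,0,0],[0,0,0,0,0,0],[0,0,0,0,0,0],[0,0,0,0,0,0],[0,0,0,0,0,0],[0,0,0,0,0,0]]' 0 60
```

```text
t: 7.08
ee_pos: [0.542, 0.3366, 0.0951]
tcp_rot: [[0.435, -0.0, -0.901], [0.901, -0.0, 0.435], [-0.0, -1.0, 0.0]]
contact_force: [0.6, 0.2, 0.2]
finger_gap: 0.0509
t: 7.92
ee_pos: [0.5415, 0.3351, 0.0963]
tcp_rot: [[0.434, -0.0, -0.901], [0.901, -0.003, 0.434], [-0.003, -1.0, -0.001]]
contact_force: [-2.7, -5.3, 7.4]
finger_gap: 0.0101
```

```bash
python3 -m inch '[[0.05,0.1,0.12,0,0,0],[0.19,0.4,0.45,0,0,0],[0.3,0.61,0.66,0,0,0],[0.4,0.82,0.87,0,0,0],[0.51,1.05,1.05,0,0,0],[0.62,1.29,1.23,0,0,0],[0.73,1.53,1.4,0,0,0],[0.85,1.77,1.56,0,0,0],[0.85,1.77,1.56,0,0,0],[0.85,1.77,1.56,0,0,0]]'
```

```text
t: 8.75
ee_pos: [0.5483, 0.3496, 0.1111]
tcp_rot: [[0.434, -0.005, -0.901], [0.901, -0.009, 0.434], [-0.01, -1.0, 0.0]]
contact_force: [-3.2, -14.3, 8.3]
finger_gap: 0.0097
```

```bash
python3 -m inch '[[0.12,0.25,0.2,0,0,0],[0.25,0.51,0.36,0,0,0],[0.37,0.78,0.48,0,0,0],[0.5,1.05,0.6,0,0,0],[0.63,1.32,0.69,0,0,0],[0.76,1.59,0.77,0,0,0],[0.9,1.87,0.83,0,0,0],[1.03,2.15,0.89,0,0,0],[1.16,2.43,0.92,0,0,0],[1.3,2.71,0.95,0,0,0],[1.3,2.71,0.95,0,0,0],[1.3,2.71,0.95,0,0,0]]' && python3 - <<'E'
from h import *
def th(o,b0=np.array([.5413,.3355,.0963])):
    d=o["ee_pos"]-b0; j=d[0]*np.cos(np.radians(64.35))+d[1]*np.sin(np.radians(64.35)); x,z=54-j*1e3,48+d[2]*1e3
    return np.degrees(np.arctan2(z,x))-41.63,np.hypot(x,z)
o=env.get_obs();print(th(o),o["contact_force"].round(1))
snap("scene","s4.png"); snap("wrist","w4.png"); snap("side","d4.png")
a=cv2.imread("pics/scene0.png")
i=[cv2.imread("pics/"+f)[y:y+110,x:x+110] for f,x,y in(("s4.png",270,120),("d4.png",280,140))]
cv2.imwrite("pics/both4.png",np.hstack([cv2.resize(k,(400,400),interpolation=cv2.INTER_CUBIC) for k in i]))
E
```

```text
t: 9.75
ee_pos: [0.5629, 0.38, 0.122]
tcp_rot: [[0.434, -0.001, -0.901], [0.901, -0.003, 0.434], [-0.003, -1.0, -0.001]]
contact_force: [-4.5, -5.1, 9.5]
finger_gap: 0.0098
(np.float64(44.853526905000884), np.float64(73.86469567678785)) [-4.5 -5.1  9.5]
```

View pics/both4.png

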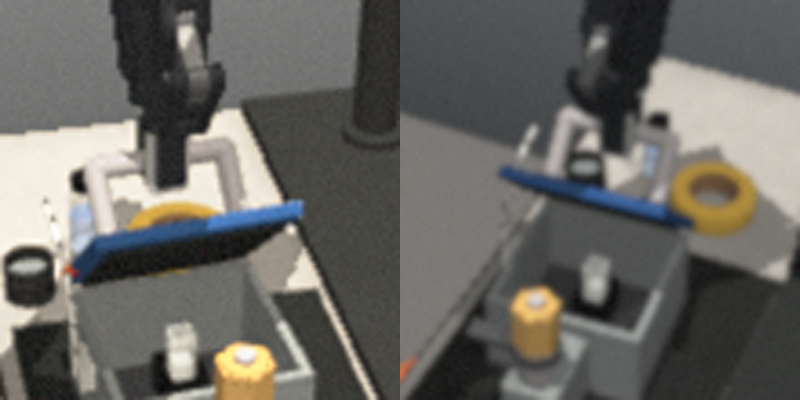

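The crops show the lid open at about 45°, with the cuvette visible, the bar in the gripper and the clamp finger off to the left. The lid's edge runs from (75,278) to (302,205) in the scene crop and from (100,170) to (290,224) in the side crop. I'll check the angle numerically from these edges.

```bash
cat > ang.py <<'E'
from h import *
from fit import W
v=np.array([.5408,.3357,.002,np.radians(64.35)])
ca,cb=cal("scene"),cal("side")
def lid(p,th):
    p=np.array(p,float); x,z=p[0]-54,p[2]-61.5; c,s=np.cos(th),np.sin(th)
    return np.array([54+x*c+z*s,p[1],61.5-x*s+z*c])/1e3
if __name__=="__main__":
    s=400/110
    for th in(40,43,45,47,50):
        out=[]
        for n,p in(("FLb",(-52,52,60.5)),("FLt",(-52,52,68.5)),("FRb",(-52,-52,60.5)),("FRt",(-52,-52,68.5)),("bar",(0,0,109.5))):
            P=W(lid(p,np.radians(th))[None],v)
            out.append((n,((proj("",P,ca)[0]-[270,120]+.5)*s).round().astype(int).tolist(),((proj("",P,cb)[0]-[280,140]+.5)*s+[0,0]).round().astype(int).tolist()))
        print(th,out)
    P=W(np.array([[-.087,0,.1085]]),v);print("nut",(proj("",P,ca)-[270,120]+.5)*s,(proj("",P,cb)-[280,140]+.5)*s)
E
python3 ang.py
```

```text
40 [('FLb', [100, 270], [93, 191]), ('FLt', [97, 253], [96, 178]), ('FRb', [310, 234], [259, 235]), ('FRt', [307, 217], [262, 221]), ('bar', [164, 165], [216, 135])]
43 [('FLb', [98, 258], [95, 182]), ('FLt', [94, 241], [98, 169]), ('FRb', [308, 222], [261, 225]), ('FRt', [305, 206], [265, 212]), ('bar', [162, 160], [218, 131])]
45 [('FLb', [96, 250], [97, 176]), ('FLt', [93, 233], [100, 163]), ('FRb', [307, 215], [263, 219]), ('FRt', [303, 199], [266, 206]), ('bar', [161, 158], [220, 129])]
47 [('FLb', [94, 242], [98, 170]), ('FLt', [91, 226], [102, 157]), ('FRb', [305, 207], [264, 213]), ('FRt', [301, 191], [268, 200]), ('bar', [159, 155], [221, 126])]
50 [('FLb', [92, 231], [101, 161]), ('FLt', [89, 215], [105, 148]), ('FRb', [302, 196], [267, 204]), ('FRt', [299, 180], [271, 190]), ('bar', [157, 151], [223, 123])]
nut [[244.74127218 360.99612665]] [[136.13902053 304.90615616]]
```

```bash
python3 - <<'E'
from ang import *
ims=[]
for f,c,x0,y0 in(("s4.png",ca,280,160),("d4.png",cb,295,170)):
    s=8;im=cv2.resize(cv2.imread("pics/"+f)[y0:y0+72,x0:x0+50 if 0 else x0+80],None,fx=s,fy=s,interpolation=cv2.INTER_CUBIC)
    def draw(P,col):
        q=((proj("",W(np.array(P),v),c)-[x0,y0]+.5)*s-.5)
        for k in range(len(q)-1):
            a,b=q[k],q[k+1]
            for t in np.linspace(0,1,40): cv2.circle(im,tuple((a+(b-a)*t).round().astype(int).tolist()),0,col,-1)
    L=lambda th,z:[lid((-52,y,z),np.radians(th)) for y in(52,-52)]
    draw(L(45,68.5),(255,255,255));draw(L(45,60.5),(0,255,255));draw(L(42,68.5),(0,255,0))
    draw(np.array([(50,50,60),(-50,50,60),(-50,-50,60),(50,-50,60)])/1e3,(0,0,255))
    draw(np.array([(-103,18,50),(-103,-18,50)])/1e3,(0,0,255))
    ims.append(im)
cv2.imwrite("pics/c4.png",np.hstack([ims[0][:,:400],ims[1][:,:400]]))
cv2.imwrite("pics/c4a.png",ims[0]);cv2.imwrite("pics/c4b.png",ims[1])
w=cv2.imread("pics/w4.png");im=np.vstack([cv2.resize(np.hstack(ims),(800,360),interpolation=cv2.INTER_AREA)]);cv2.imwrite("pics/c5.png",im)
E
```

```text
(no output)
```

View pics/c4a.png

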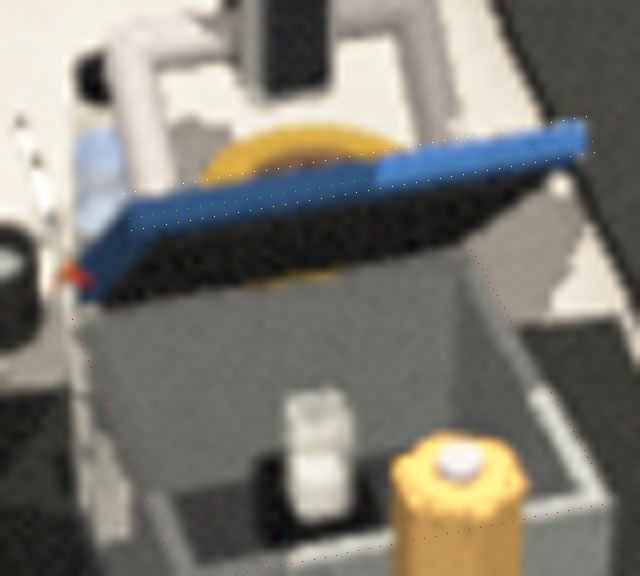

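In the scene overlay the 45° outline lies on the lid's front face, from (133,194) to (583,120), and the box rim agrees as well. I'll do the same check in the side view.

View pics/c4b.png

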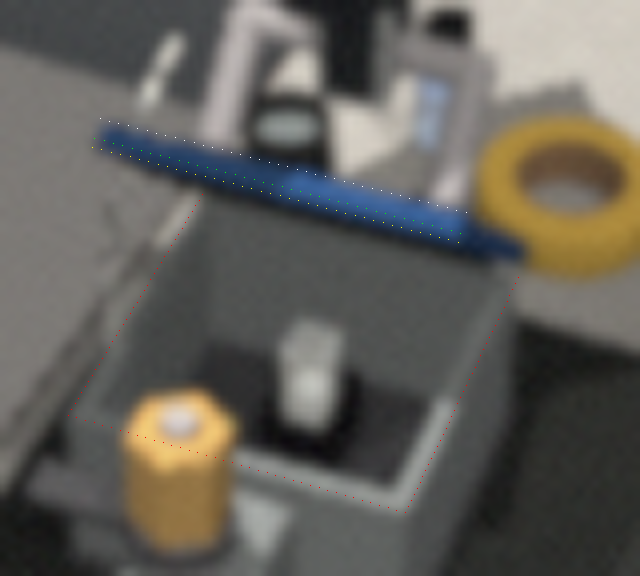

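```bash
python3 -m inch '[[0.02,0.05,0.05,0,0,0],[0.02,0.05,0.05,0,0,0],[0.02,0.05,0.05,0,0,0],[0.02,0.05,0.05,0,0,0],[0.02,0.05,0.05,0,0,0],[0.02,0.05,0.05,0,0,0],[0.02,0.05,0.05,0,0,0],[0.02,0.05,0.05,0,0,0],[0.02,0.05,0.05,0,0,0],[0.02,0.05,0.05,0,0,0],[0.02,0.05,0.05,0,0,0],[0.02,0.05,0.05,0,0,0]]' && python3 - <<'E'
from h import *
o=env.get_obs();d=o["ee_pos"]-[.5413,.3355,.0963];j=d[0]*.4328+d[1]*.9015
print(np.degrees(np.arctan2(48+d[2]*1e3,54-j*1e3))-41.63,np.abs(o["qvel"]).max())
im=env.snapshot("side")[:,:,::-1]; scn=env.snapshot("scene")[:,:,::-1]
print("image change side/scene lid crop",cv2.absdiff(im,cv2.imread("pics/d4.png"))[170:240,295:375].mean(),cv2.absdiff(scn,cv2.imread("pics/s4.png"))[160:230,280:360].mean())
cv2.imwrite("pics/scene5.png",scn)
E
```

```text
t: 10.9
ee_pos: [0.563, 0.3801, 0.122]
tcp_rot: [[0.434, -0.001, -0.901], [0.901, -0.003, 0.434], [-0.003, -1.0, -0.0]]
contact_force: [-3.0, -6.3, 8.2]
finger_gap: 0.0097
44.97337224109565 0.001761677109324612
image change side/scene lid crop 1.5091666666666668 2.725
```

View pics/scene5.png

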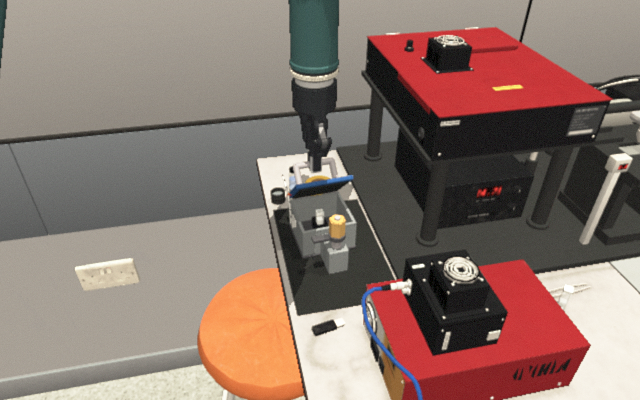

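The lid is steady at 45° in the grip at (322,185), the clamp finger is clear, and the bystanders (lens tube at (278,196), USB stick at (325,327)) are where they were. I'll hand in now.

```bash
python3 -c "
from rig import env
env.hand_in()"
```

```text
the job is handed in; nothing more can be done
```

I turned the nut about 1.5 rad anticlockwise, to roughly 1.55 rad, which leaves the clamp finger well clear of the lid. I then gripped the bar handle, swung the lid up along its arc and handed the job in at about 11 s, with the gripper still holding it.

**Lid angle:** My last checks disagree slightly. The arm's position gave 45.0° at the end. Just before a final nudge of about 0.1°, the scene camera fitted 44.5–45° and the side camera about 44°.

**Hold:** The arm was still, with joint speeds under 0.002 rad/s and a tool force of about 11 N. The fingers read 9.7 mm open on the 12 mm bar. The gap also read about 1 mm low on the nut, and the bar did not visibly slip.

**Bystanders:** The lens tube and memory stick were where they started in the last picture. The tape roll and vial are partly hidden behind the lid there, but the arm never went near them.

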